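# Pop the battery hatch of the film-light power box

## Robot

A 6-joint arm with a two-finger parallel gripper is mounted at the origin on the work surface. World frame = base frame: x ahead of the robot, y to its left, z up, the work surface at z = 0. Lengths are in m, angles in rad, forces in N, time in s.
With the tool pointing down it reaches from about 0.375 to 0.825 m from the base axis. Payload 5.5 kg.
Tool frame: the origin (TCP) lies on the mounting face of the last link; the fingertips stand 173 mm ahead of it and the grasp point (between the pads) lies 155 mm ahead of it; z points along the fingers, y is the line along which they close (so a half turn about z gives the same grasp; the last joint's range is limited). The gripper opens to 85 mm and grips with 20 to 120 N. Pads are 22 mm wide; open, the fingers measure 114 mm over their backs; the gripper's body (76 mm by 85 mm) begins 54 mm behind the grasp point. The pads swing forward as they close: fully open they stand 13 mm farther back than shut.
Start: joints at [-1.153, 0.314, -0.047, 1.21, 0, 1.571], TCP at [0.243, -0.548, 0.405] pointing down, gripper open.
Joint ranges: [-2.67, 2.67], [-0.69, 1.73], [-1.03, 1.25], [-2.08, 2.16], [-1.42, 1.45], [-3.14, 3.14]. Speed limits (rad/s): [2.39, 2.39, 3.01, 3.14, 3.14, 3.14].

## Interface

Orientations are given as a unit quaternion [x, y, z, w].
In Python, from station import robot, cams gives the robot as it stands.
- The arm moves only by the shell command python3 -m jog 'ROWS' [OPENING]. ROWS is JSON, a list of rows, each an object with "translation": the shift along the tool's x, y, z each as a share of 10 cm, from -1 to 1, a list of three; "twist": the turn about the tool's z as a share of pi/2 rad, from -1 to 1. A call has 1 to 12 rows; each row is the pose to reach, as a shift and turn from the pose commanded when the call began, along the tool's axes at that moment; what a row does not reach only later rows make up. A row lasts 1/8 s, in which the tool goes at most 62.5 mm and 10.7 degrees, less where a joint would pass 70% of its speed; a pose out of reach is approached as far as the arm can. A call with a number of a shift or a turn outside -1 to 1 is refused whole. A call with a gripper value outside its range is refused whole. OPENING is the opening, from -1 (shut) to 1 (fully open), so that 0 is half open, set as the call begins (- or left out, the last holds). The fingers move at their own pace and stop on an object; the grip force is fixed at half the most. Time passes only in rows, so rows that repeat a pose let the fingers close. It gives the time, the measured TCP pose, the force, the opening and the grip force at its end, in the units of the state.
- robot.read_state(): the state, without advancing time (a new reading comes with each control period).
- cams.grab_frame(name): name is "scene" or "top" or "wrist"; returns the picture (384x512x3 uint8, blue, green, red); there is no depth.
- cams.get_calibration(name): a dict with "vertical_fov" (degrees; the focal length in pixels is half the picture's height over the tangent of half this angle, whatever the lens; pixels are square), "cx", "cy" (the principal point, pixels), "eye" and "orientation" of the camera in the world; the wrist camera has in their place "tool_from_camera" (4x4, takes a point from camera to tool coordinates, whose origin is the TCP and whose axes are the flange's). Camera axes: x right, y down, z forward; pixel columns grow to the right and rows downward; lengths in m; the calibration is good to about 2 mm. A picture is of the moment at which its call begins: read the wrist's pose just before it. get_calibration takes no time and is no camera call.
- robot.job_done(): hands the job in; it is judged then, once.
The state is a dict: "t": time; "qpos": joint angles; "joint_vel": joint speeds; "tau": joint torques, N m; "ee_pos": TCP position; "orientation": TCP orientation; "force": force on the tool from outside, world axes, zero at the start; "ft_torque": the same for the moment, N m; "gripper_width": finger opening in m; "grip_force": force on a finger pad.
Only numpy, scipy, OpenCV 4.12 (cv2) and the standard library are available. Lean on these libraries where they do the work, as an engineer would, in place of code of your own. Each camera call takes 0.05 s, during which the arm holds its last target. There are 200 camera calls.

## Task

Open the battery hatch of the green film-light power box: with closed fingers press its orange thumb pad straight down once until it bottoms out, then lift the fingers away so that the hatch springs up, and wait to see that it stays open. Do not push the hatch back down once it has popped, do not press the grey box's hatch, and leave everything else standing where it is; nothing is to be picked up.

Things in the scene. Friction and masses are not known exactly. Their poses are not given: they have to be found in the camera images.
- green: Green box, fixed to the bench, 160 (its x) by 120 (its y) by 80 mm high, with a black hatch let into its top; it may lie left or right, turned by up to 0.45 rad. Origin at the centre of its underside; its x axis points from the hatch's free edge to its hinge (roughly away from the robot), z up.
- green_hatch (a joint): Angle (rad) of the green box's hatch. About 0 to 0.012: latched shut. Negative: pressed in, hard stop at -0.075 (6 mm at the pad). Positive: opening, free edge up and back towards the hinge; it comes to rest at about 1.1. Push-push catch: pressed in by over 3 mm at the pad (about 3 N) it lets go, and on release the spring (3 N at the pad) lifts the hatch in about a second, following the fingers.
- green_hatch_hinge (a point): Middle of the hinge line of the green box's hatch, at box x = +50 mm, height 77 mm; the line runs along the box's y axis. The hatch is a black plate 100 by 88 by 6 mm reaching from here to its free edge at box x = -50 mm; its top is 83 mm high when shut, its free edge about 170 mm high when open. Pressed shut again it would latch again.
- green_hatch_pad (a point): Centre of the top of the orange thumb pad on the green box's hatch. The pad is 34 mm (along box x) by 50 mm (along box y) and 3 mm proud of the plate; latched, its centre is at box x = -30 mm, y = 0, height 86 mm, 6 mm above the rim of the box. It moves with the hatch.
- grey: Grey box, otherwise the same as the green one, fixed to the bench on the other side. Origin and axes likewise. To be left alone.
- grey_hatch (a joint): Hatch angle (rad) of the grey box, same meaning; must stay latched shut.
- spare_battery: Blue battery pack, 70 by 40 by 77 mm, standing loose between the two boxes. Origin at the centre of its underside.
- flask: Steel flask, 68 mm across, 210 mm tall, standing at the far side of the bench. Origin at the centre of its underside.
- webbing_roll: Black roll, 110 mm across, 40 mm high, lying flat at the far side. Origin at the centre of its underside.
- lens: Black camera lens, 72 mm across, 70 mm tall, standing on the left. Origin at the centre of its underside.
- screwdriver: Yellow-handled screwdriver lying on the right. Origin on its underside.
- mug: White mug, 80 mm across, 90 mm tall, on the left. Origin at the centre of its underside.
- tape_measure: Yellow tape measure, 70 by 34 by 65 mm, standing on the right. Origin at the centre of its underside.

How it is judged:
By the outcome, as a careful person would: the job done as asked, in the order asked, and still so for the second after the job is handed in, with the robot touching nothing.
It also fails if it takes over 35 s, if anything falls off the work surface, if the arm or the gripper's body presses on something with over 40 N, if the wrist force passes 120 N, or if a joint passes its speed limit or range.

## Working session

There is one attempt and no reset: what is moved stays moved. The work goes in short steps, Python scripts to look and compute and a shell command to move; the robot and the scene stay as the last step left them, time stands still between calls to the robot, and variables do not carry over. Pictures are saved under pics/ and viewed, at most 10 in all, crops included, and the job is handed in when it is done.

```bash
mkdir -p pics; python3 - <<'E'
from station import robot,cams
import cv2
s=robot.read_state();print(s)
for n in("top","scene"):
    cv2.imwrite(f"pics/{n}0.png",cams.grab_frame(n));print(n,cams.get_calibration(n))
print(cams.get_calibration("wrist"))
E
```

```text
{'t': 0.0, 'qpos': array([-1.15298014e+00,  3.14229274e-01, -4.80744024e-02,  1.21020444e+00,
       -1.90431587e-05,  1.57078971e+00]), 'joint_vel': array([ 6.66374196e-04, -6.16726150e-04, -1.27471029e-03,  2.56860439e-03,
       -4.85047799e-05,  5.94261712e-04]), 'tau': array([-2.34363273e-03, -5.39586639e+01,  3.39751625e+01,  1.90487708e-02,
        7.80788059e-05, -6.37053631e-06]), 'ee_pos': array([ 0.24334195, -0.54812946,  0.40383442]), 'orientation': array([ 9.78256904e-01,  2.07395025e-01, -1.86817275e-04, -8.35311205e-04]), 'force': array([-0.37323356,  0.53945595, -0.5817531 ]), 'ft_torque': array([ 0.04763091, -0.02616936, -0.03783531]), 'grip_force': 0.0, 'gripper_width': 0.08542916507599038}
top {'vertical_fov': 45.5428239353544, 'cx': 253.00793184559322, 'cy': 198.65031505225534, 'eye': array([0.43561897, 0.00654452, 1.42463119]), 'orientation': array([ 0.71455559, -0.69739288,  0.04663877, -0.02963606])}
scene {'vertical_fov': 46.08451937766992, 'cx': 249.748041404856, 'cy': 195.02118635800545, 'eye': array([ 1.4809089 , -1.03849575,  1.09457865]), 'orientation': array([ 0.83756638,  0.31521439, -0.14857835, -0.42076943])}
{'vertical_fov': 63.309421875870534, 'cx': 260.1604877463891, 'cy': 193.3679778247606, 'tool_from_camera': array([[ 2.82102473e-04, -9.59325557e-01, -2.82301958e-01,
         7.11086873e-02],
       [ 9.99999930e-01,  3.40086461e-04, -1.56397003e-04,
         2.23445168e-04],
       [ 2.46042716e-04, -2.82301894e-01,  9.59325586e-01,
         3.08515796e-02],
       [ 0.00000000e+00,  0.00000000e+00,  0.00000000e+00,
         1.00000000e+00]])}
```

View pics/top0.png

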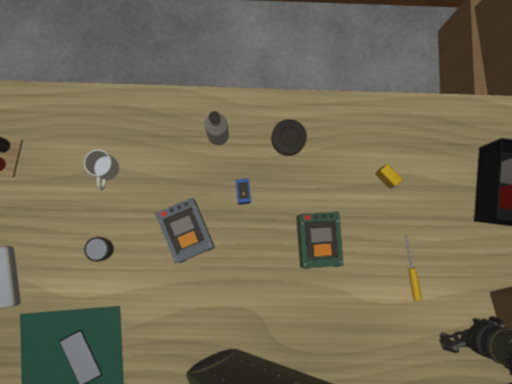

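View pics/scene0.png

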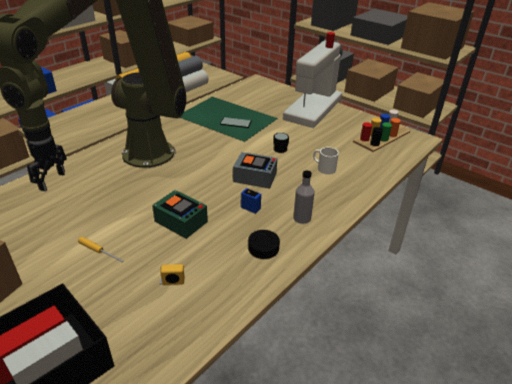

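The top view shows the green box at about (320,240) with its orange pad at (322,250). The grey box's pad is at (188,240), and the arm is at lower right. In the scene view the green pad is at about (174,201).

```bash
cat > h.py <<'E'
import numpy as np,cv2
from scipy.spatial.transform import Rotation as R
def cam(c,s=None):
    f=192/np.tan(np.radians(c["vertical_fov"]/2))
    if "eye" in c: return f,np.array(c["eye"]),R.from_quat(c["orientation"]).as_matrix()
    T=np.eye(4);T[:3,:3]=R.from_quat(s["orientation"]).as_matrix();T[:3,3]=s["ee_pos"];T=T@c["tool_from_camera"]
    return f,T[:3,3],T[:3,:3]
def ray(c,uv,s=None):
    f,e,M=cam(c,s);d=M@np.array([(uv[0]-c["cx"])/f,(uv[1]-c["cy"])/f,1]);return e,d/np.linalg.norm(d)
def onz(c,uv,z,s=None):
    e,d=ray(c,uv,s);return e+d*(z-e[2])/d[2]
def blobs(im,lo,hi,amin=30):
    m=cv2.inRange(cv2.cvtColor(im,cv2.COLOR_BGR2HSV),lo,hi)
    n,_,st,ce=cv2.connectedComponentsWithStats(m)
    return m,[(st[i],ce[i]) for i in range(1,n) if st[i][4]>=amin]
E
python3 - <<'E'
from station import cams,robot
from h import *
P=[]
for n in("top","scene"):
    im=cv2.imread(f"pics/{n}0.png");c=cams.get_calibration(n)
    m,b=blobs(im,(5,170,120),(16,255,255))
    for s,ce in b:print(n,s,ce.round(1),onz(c,ce,.086).round(4))
im=cv2.imread("pics/top0.png");c=cams.get_calibration("top")
m,b=blobs(im,(5,170,120),(16,255,255))
for s,ce in b:
    if 300<ce[0]<345:
        k=np.zeros_like(m);x,y,w,h,_=s;k[y:y+h,x:x+w]=m[y:y+h,x:x+w]
        r=cv2.minAreaRect(cv2.findNonZero(k))
        q=np.array([onz(c,p,.086) for p in cv2.boxPoints(r)]);e=np.diff(np.vstack([q,q[:1]]),axis=0)
        print(q.round(3),np.linalg.norm(e,axis=1).round(3),np.degrees(np.arctan2(e[:,1],e[:,0])).round(1))
# green box outline
m,b=blobs(im,(60,60,20),(95,255,140),200)
for s,ce in b:print("green",s,ce)
x,y=290,200;k=np.zeros_like(m);k[200:280,285:355]=m[200:280,285:355]
r=cv2.minAreaRect(cv2.findNonZero(k));q=np.array([onz(c,p,.08) for p in cv2.boxPoints(r)]);e=np.diff(np.vstack([q,q[:1]]),axis=0)
print(q.round(3),q.mean(0),np.linalg.norm(e,axis=1).round(3),np.degrees(np.arctan2(e[:,1],e[:,0])).round(1))
E
```

```text
top [179 232  17  16 172] [187.2 239. ] [0.4582 0.1645 0.086 ]
top [314 244  18  12 197] [322.2 249.5] [ 0.4368 -0.2295  0.086 ]
scene [391 118  10   5  39] [395.5 120. ] [0.7489 0.911  0.086 ]
scene [243 156  11   8  61] [248.2 159.2] [0.4532 0.1684 0.086 ]
scene [166 196  15  10  88] [172.9 200.2] [ 0.4317 -0.2252  0.086 ]
[[ 0.42  -0.206  0.086]
 [ 0.452 -0.205  0.086]
 [ 0.453 -0.255  0.086]
 [ 0.422 -0.255  0.086]] [0.032 0.05  0.032 0.05 ] [   0.5  -88.7 -179.7   91.3]
green [300 222  42  46 557] [319.80251346 251.2513465 ]
green [  21  307  102   77 6092] [ 70.05761655 344.65019698]
[[ 0.537 -0.16   0.08 ]
 [ 0.548 -0.278  0.08 ]
 [ 0.394 -0.289  0.08 ]
 [ 0.384 -0.173  0.08 ]] [ 0.46577773 -0.22500547  0.08      ] [0.118 0.155 0.117 0.154] [ -84.8 -176.    95.     4.5]
```

The pad measures 32 by 50 mm at about (0.434,-0.227), and the two views agree within 6 mm. The box is turned by about 4°.

```bash
python3 -m jog '[{"translation":[0.4,-0.3,0],"twist":0.1},{"translation":[0.8,-0.6,0],"twist":0.2},{"translation":[1,-0.7,0],"twist":0.22},{"translation":[1,-0.7,0],"twist":0.22}]' -1
cat > plan.py <<'E'
from station import robot
from h import *
def plan(t):
    s=robot.read_state();M=R.from_quat(s["orientation"]).as_matrix()
    tip=s["ee_pos"]+M[:,2]*.173
    print("t",s["t"],"tip",tip.round(4),"xyaw",np.degrees(np.arctan2(M[1,0],M[0,0])).round(2),"w",s["gripper_width"],"F",s["force"].round(1),"q",s["qpos"].round(2))
    print("shift/10cm",(M.T@(np.array(t)-tip)/.1).round(3))
if __name__=="__main__":
    import sys;plan([float(a) for a in sys.argv[1:]])
E
python3 plan.py .434 -.227 .2
```

```text
t: 0.6
ee_pos: [0.3071, -0.4427, 0.4045]
orientation: [0.999, 0.037, -0.0, -0.0]
force: [-0.4, 0.1, 0.1]
gripper_width: 0.0126
grip_force: 0.0
t 0.6 tip [ 0.3071 -0.4426  0.2315] xyaw 4.3 w 0.012561403670506632 F [-0.4  0.1  0.1] q [-0.96  0.2  -0.2   1.18  0.    2.1 ]
shift/10cm [ 1.427 -2.054  0.316]
```

```bash
python3 -m jog '[{"translation":[0.35,-0.5,0],"twist":0},{"translation":[0.7,-1,0],"twist":0},{"translation":[0.7,-1,0],"twist":0}]' -1
python3 -m jog '[{"translation":[0.35,-0.5,0],"twist":0},{"translation":[0.7,-1,0],"twist":0},{"translation":[0.7,-1,0],"twist":0},{"translation":[0.7,-1,0],"twist":0}]'
python3 - <<'E'
from station import cams,robot
from h import *
from plan import plan
s=robot.read_state();im=cams.grab_frame("wrist");cv2.imwrite("pics/w1.png",im);c=cams.get_calibration("wrist")
m,b=blobs(im,(5,150,90),(18,255,255),200)
for st,ce in b:
    k=np.zeros_like(m);x,y,w,h,_=st;k[y:y+h,x:x+w]=m[y:y+h,x:x+w]
    r=cv2.minAreaRect(cv2.findNonZero(k))
    q=np.array([onz(c,p,.086,s) for p in cv2.boxPoints(r)])
    e=np.diff(np.vstack([q,q[:1]]),axis=0)
    print(st,ce.round(1),onz(c,ce,.086,s).round(4),q.mean(0).round(4),np.linalg.norm(e,axis=1).round(3),np.degrees(np.arctan2(e[:,1],e[:,0])).round(1))
plan([.434,-.227,.12])
E
```

```text
t: 0.98
ee_pos: [0.3702, -0.3371, 0.4046]
orientation: [0.999, 0.039, -0.0, -0.0]
force: [0.2, -1.4, 0.1]
gripper_width: -0.0003
grip_force: 0.0
t: 1.48
ee_pos: [0.4314, -0.2354, 0.4046]
orientation: [0.999, 0.036, -0.0, 0.0]
force: [0.3, -1.7, 0.1]
gripper_width: -0.0002
grip_force: 0.0
t 1.525 tip [ 0.431  -0.2359  0.2315] xyaw 4.05 w -0.00015373368089111975 F [ 0.3  0.2 -0.1] q [-0.5   0.11 -0.3   1.16 -0.    2.57]
shift/10cm [ 0.037 -0.087  1.115]
```

View pics/w1.png

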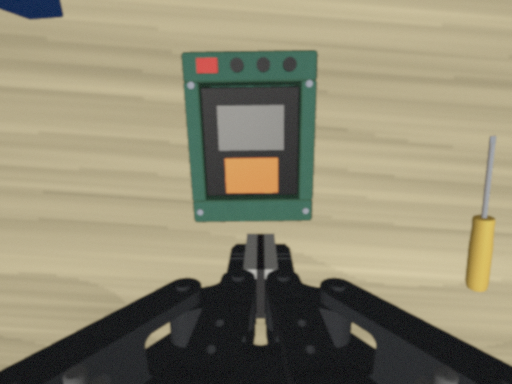

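The wrist view shows the green box with its pad at about (251,175), spanning columns 225–279 and rows 157–194. The closed fingertips show at about (260,236). My orange mask found nothing, so I'll loosen it.

```bash
python3 - <<'E'
from station import cams,robot
from h import *
from plan import plan
s=robot.read_state();im=cv2.imread("pics/w1.png");c=cams.get_calibration("wrist")
print(cv2.cvtColor(im,cv2.COLOR_BGR2HSV)[175,251])
m,b=blobs(im,(5,120,90),(22,255,255),300)
for st,ce in b:
    if not 200<ce[0]<300 or ce[1]>220: continue
    k=np.zeros_like(m);x,y,w,h,_=st;k[y:y+h,x:x+w]=m[y:y+h,x:x+w]
    r=cv2.minAreaRect(cv2.findNonZero(k))
    q=np.array([onz(c,p,.086,s) for p in cv2.boxPoints(r)])
    e=np.diff(np.vstack([q,q[:1]]),axis=0)
    p=onz(c,ce,.086,s)
    print(st,ce.round(1),p.round(4),np.linalg.norm(e,axis=1).round(3),np.degrees(np.arctan2(e[:,1],e[:,0])).round(1))
    p[2]=.12;plan(p)
E
```

```text
[ 15 146 217]
[ 224  157   55   37 2009] [251.3 174.9] [ 0.4351 -0.2276  0.086 ] [0.05  0.035 0.052 0.035] [ -85.9 -175.    94.1    2.2]
t 1.525 tip [ 0.431  -0.2359  0.2315] xyaw 4.05 w -0.00015373368089111975 F [ 0.3  0.2 -0.1] q [-0.5   0.11 -0.3   1.16 -0.    2.57]
shift/10cm [ 0.047 -0.08   1.115]
```

```bash
python3 -m jog '[{"translation":[0.04,-0.08,0.4],"twist":0},{"translation":[0.04,-0.08,0.8],"twist":0},{"translation":[0.04,-0.08,1],"twist":0},{"translation":[0.04,-0.08,1],"twist":0},{"translation":[0.04,-0.08,1],"twist":0}]'; python3 plan.py .435 -.2275 .08
```

```text
t: 2.15
ee_pos: [0.435, -0.2272, 0.3056]
orientation: [0.999, 0.035, 0.0, 0.0]
force: [-0.1, 0.3, 0.6]
gripper_width: -0.0001
grip_force: 0.0
t 2.15 tip [ 0.4352 -0.2274  0.1326] xyaw 4.03 w -5.512811932153865e-05 F [-0.1  0.3  0.6] q [-0.48  0.18 -0.46  0.93 -0.    2.59]
shift/10cm [-0.003  0.001  0.526]
```

```bash
python3 -m jog '[{"translation":[0,0,0.25],"twist":0},{"translation":[0,0,0.4],"twist":0},{"translation":[0,0,0.45],"twist":0},{"translation":[0,0,0.48],"twist":0},{"translation":[0,0,0.5],"twist":0},{"translation":[0,0,0.52],"twist":0},{"translation":[0,0,0.53],"twist":0},{"translation":[0,0,0.53],"twist":0},{"translation":[0,0,0.53],"twist":0}]'; python3 plan.py .435 -.2275 .08
```

```text
t: 3.28
ee_pos: [0.435, -0.2261, 0.2533]
orientation: [0.999, 0.036, 0.0, 0.0]
force: [-7.8, 2.1, 17.0]
gripper_width: -0.0002
grip_force: 8.8
t 3.275 tip [ 0.4351 -0.2263  0.0803] xyaw 4.14 w -0.00024263425757165225 F [-7.8  2.1 17. ] q [-0.48  0.23 -0.53  0.81 -0.    2.59]
shift/10cm [-0.002  0.012  0.003]
```

17 N with the tip at 80.3 mm, well above the 3 N spring, so the pad has bottomed out. Now I'll lift away.

```bash
python3 -m jog '[{"translation":[0,0,-0.3],"twist":0},{"translation":[-0.1,0,-0.8],"twist":0},{"translation":[-0.2,0,-1],"twist":0}]'; python3 -m jog '[{"translation":[-0.2,0,-0.5],"twist":0},{"translation":[-0.3,0,-0.8],"twist":0},{"translation":[-0.3,0,-0.8],"twist":0},{"translation":[-0.3,0,-0.8],"twist":0},{"translation":[-0.3,0,-0.8],"twist":0},{"translation":[-0.3,0,-0.8],"twist":0},{"translation":[-0.3,0,-0.8],"twist":0},{"translation":[-0.3,0,-0.8],"twist":0},{"translation":[-0.3,0,-0.8],"twist":0},{"translation":[-0.3,0,-0.8],"twist":0},{"translation":[-0.3,0,-0.8],"twist":0},{"translation":[-0.3,0,-0.8],"twist":0}]'
python3 -m jog '[{"translation":[0,0,0],"twist":0},{"translation":[0,0,0],"twist":0},{"translation":[0,0,0],"twist":0},{"translation":[0,0,0],"twist":0},{"translation":[0,0,0],"twist":0},{"translation":[0,0,0],"twist":0},{"translation":[0,0,0],"twist":0},{"translation":[0,0,0],"twist":0}]'
python3 - <<'E'
from station import cams
import cv2,numpy as np
a=cams.grab_frame("scene");b=cams.grab_frame("wrist")
s=cv2.resize(a[140:260,100:260],None,fx=2.5,fy=2.5,interpolation=cv2.INTER_CUBIC)
w=cv2.resize(b,(400,300));cv2.imwrite("pics/after.png",np.hstack([s,w]))
E
```

```text
t: 3.65
ee_pos: [0.4162, -0.2279, 0.3547]
orientation: [0.999, 0.036, 0.002, 0.001]
force: [0.0, 0.2, -0.6]
gripper_width: 0.0
grip_force: 0.0
t: 5.15
ee_pos: [0.3852, -0.2296, 0.4317]
orientation: [0.999, 0.036, 0.0, 0.0]
force: [0.0, -0.1, 0.5]
gripper_width: -0.0003
grip_force: 0.0
t: 6.15
ee_pos: [0.3852, -0.2296, 0.4317]
orientation: [0.999, 0.036, -0.0, 0.0]
force: [-0.3, 0.5, -0.7]
gripper_width: 0.0001
grip_force: 0.0
```

View pics/after.png

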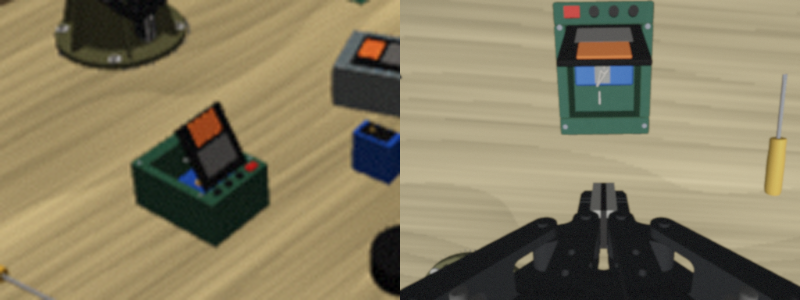

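Both views show the green hatch standing open (pad at (205,125) in the left half, (603,50) in the right), 2.5 s after release. The grey hatch is shut and the gripper is clear.

```bash
python3 -c "
from station import robot
print(robot.job_done())"
```

```text
the job is handed in; nothing more can be done
None
```

The green box's hatch is open: one press bottomed out its pad (17 N), it stayed open for the 2.5 s I watched after release, the grey hatch was not touched, and the job is handed in.

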